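# Line up bench caps and bottles by height

## Robot

A 7-joint arm with a two-finger parallel gripper is mounted at the origin on the work surface; the furniture and walls round the work are solid. World frame = base frame: x ahead of the robot, y to its left, z up, the work surface at z = 0. Lengths are in mm, angles in rad, forces in N, time in s.
With the tool pointing down it reaches from about 425 to 875 mm from the base axis. Payload 8.4 kg.
Tool frame: the origin (TCP) lies on the centre line of the jaws, within the pads' length; the fingertips stand 11 mm ahead of it and the grasp point (between the pads) lies 8 mm behind it; z points along the fingers, y is the line along which they close (so a half turn about z gives the same grasp; the last joint's range is limited). The gripper opens to 85 mm and grips with 20 to 120 N. Pads are 22 mm wide; open, the fingers measure 114 mm over their backs; the gripper's body (76 mm by 85 mm) begins 54 mm behind the grasp point. The pads swing forward as they close: fully open they stand 13 mm farther back than shut.
Start: joints at [-0.099, 0.333, 0.04, 1.465, -0.013, 1.343, -0.059], TCP at [649.973, -0.013, 242.308] pointing down, gripper open.
Joint ranges: [-2.58, 2.58], [-0.38, 2.09], [-1.3, 1.39], [0.25, 2.4], [-1.5, 4.64], [0.08, 2.09], [-2.65, 2.65]. Speed limits (rad/s): [2.22, 2.22, 2.79, 2.79, 3.14, 3.14, 3.14].

## Interface

Orientations are given as a unit quaternion [w, x, y, z].
In Python, from station import * gives the robot as it stands.
- The arm moves only by the tool step_arm, never from a script. Its argument "moves" is a list of rows, each an object with "offset": the shift along the world's x, y, z normalised to -1 to 1, where 1 is 60 cm, a list of three; "turn": the turn about the world's z normalised to -1 to 1, where 1 is 60 degrees. In form: [{"offset": [tx, ty, tz], "turn": turn}, ...]. A call has 1 to 20 rows; each row is the pose to reach, as a shift and turn from the pose commanded when the call began; what a row does not reach only later rows make up. A row lasts 1/12 s, in which the tool goes at most 41.7 mm and 7.16 degrees, less where a joint would pass 70% of its speed; a pose out of reach is approached as far as the arm can. A call with a number of a shift or a turn outside -1 to 1 is refused whole. A call with a gripper value outside its range is refused whole. "hand" is the opening, from 0 (shut) to 1 (fully open), set as the call begins (left out, the last holds). The fingers move at their own pace and stop on an object; the grip force is fixed at half the most. Time passes only in rows, so rows that repeat a pose let the fingers close. It gives the time, the measured TCP pose, the force, the opening and the grip force at its end, in the units of the state.
- observe(): the state, without advancing time (a new reading comes with each control period).
- snapshot(name): name is "scene" or "side" or "wrist"; returns the picture (400x640x3 uint8, red, green, blue); there is no depth.
- camera_params(name): a dict with "mtx" (3x3 intrinsics, pixels), "k1" (the pictures are not rectified: a ray, as slopes to the right and down, at radius r is drawn at 1 + k1 r^2 times it, then the intrinsics apply), "position" and "orientation" of the camera in the world. Camera axes: x right, y up, looking along -z (the intrinsics and any distortion apply to the point x, -y, -z); pixel columns grow to the right and rows downward; lengths in mm; the calibration is good to about 2 mm. A picture is of the moment at which its call begins: read the wrist's pose just before it. camera_params takes no time and is no camera call; for the wrist camera it gives the pose at the moment of the call.
- job_done(): hands the job in; it is judged then, once.
The state is a dict: "time": time; "qpos": joint angles; "joint_vel": joint speeds; "joint_torque": joint torques, N m; "tool_pos": TCP position; "tool_rot": TCP orientation; "contact_force": force on the tool from outside, world axes, zero at the start; "ft_torque": the same for the moment, N m; "grip_width": finger opening in mm; "finger_force": force on a finger pad.
Only numpy, scipy, OpenCV 4.12 (cv2) and the standard library are available. Lean on these libraries where they do the work, as an engineer would, in place of code of your own. Each camera call takes 0.05 s, during which the arm holds its last target. There are 200 camera calls.

## Task

Stand the brass cap, the wax tin, the green screw-cap bottle and the white dropper bottle on the four pads of the wooden strip, one upright in the middle of each pad, lined up in order of height. The row begins with the lowest thing on the square pad and rises pad by pad to the tallest at the other end.

Things in the scene. Friction and masses are not known exactly. Their poses are not given: they have to be found in the camera images.
- cap_center (a point): small round brass cap lying flat, the lowest thing: 30 mm in diameter, 10 mm high, about 40 g; the point is its centre, 5 mm above its underside, z up
- tin_center (a point): round open brass tin full of hard orange wax: 51 mm in diameter, 19 mm high, about 70 g; the point is its centre, 9.5 mm above its underside, z up
- screw_bottle_center (a point): small round pale green bottle with a dark green screw cap: 35 mm in diameter up to 26 mm height, the cap 26 mm in diameter, 40 mm high in all, about 60 g; the point is its centre, 20 mm above its underside, z up
- dropper_center (a point): slim white dropper bottle with a pointed nozzle, the tallest thing: round, 27 mm in diameter up to 52 mm height, nozzle 18 mm or less above that, 80 mm high in all, about 45 g; the point is its centre, 40 mm above its underside, z up
- pad_a_top (a point): the square pad: centre of the upper face of the only square one (36 mm wide) of four dark rubber pads; it lies at either end of the row, the left or the right. The four pads, 2 mm thick, are fixed in a straight row, 52 mm apart (3 mm more or less), on a low wooden strip (52 mm wide, 208 mm long, 8 mm thick, fixed to the bench); this point is 10 mm above the bench
- pad_b_top (a point): a round pad: centre of its upper face, 10 mm above the bench; 36 mm in diameter, dark rubber, one of the two middle pads of the row (b and c may have changed places)
- pad_c_top (a point): a round pad: centre of its upper face, 10 mm above the bench; 36 mm in diameter, dark rubber, one of the two middle pads of the row (b and c may have changed places). Three of the four things start behind the row, one to its left. Keep clear of a tall upright pole behind the left end of the row (foot 120 mm wide, about x 0.55, y -0.25)
- pad_d_top (a point): a round pad: centre of its upper face, 10 mm above the bench; 36 mm in diameter, dark rubber, at the end of the row away from the square pad. Keep clear of the bench lamp to the left: its post (0.48 m high, foot 180 mm wide, about x 0.53, y -0.03), and its shade, 0.2 m or more above the bench between the robot and the row
Things that resemble listed ones, but are neither listed nor needed, are in the scene too. Leave any pink or purple look-alike of the part that bears dropper_center alone.

How it is judged (in metres and radians):
At the end, for the whole second after the job is handed in: Counting from the square pad, the pads carry the brass cap, the wax tin, the green bottle and the dropper bottle, each centred within 11 mm of its pad's centre, standing on the pad (height within 6 mm), upright within 0.12 rad and at rest (((horizontal distance between pad_a_top and pad_b_top below 0.08 m and horizontal distance between cap_center and pad_a_top below 0.011 m and z of cap_center in the frame of pad_a_top between -0.001 and 0.011 m and horizontal distance between tin_center and pad_b_top below 0.011 m and z of tin_center in the frame of pad_b_top between 0.0035 and 0.0155 m and horizontal distance between screw_bottle_center and pad_c_top below 0.011 m and z of screw_bottle_center in the frame of pad_c_top between 0.014 and 0.026 m and horizontal distance between dropper_center and pad_d_top below 0.011 m and z of dropper_center in the frame of pad_d_top between 0.034 and 0.046 m) or (horizontal distance between pad_a_top and pad_c_top below 0.08 m and horizontal distance between cap_center and pad_a_top below 0.011 m and z of cap_center in the frame of pad_a_top between -0.001 and 0.011 m and horizontal distance between tin_center and pad_c_top below 0.011 m and z of tin_center in the frame of pad_c_top between 0.0035 and 0.0155 m and horizontal distance between screw_bottle_center and pad_b_top below 0.011 m and z of screw_bottle_center in the frame of pad_b_top between 0.014 and 0.026 m and horizontal distance between dropper_center and pad_d_top below 0.011 m and z of dropper_center in the frame of pad_d_top between 0.034 and 0.046 m)) and angle between each of cap_center, tin_center, screw_bottle_center, dropper_center's own z axis and vertical below 0.12 rad and linear speed of each of cap, tin, screw_bottle, dropper below 0.02 m/s); the robot touches nothing.
It also fails if it takes over 88 s, if anything falls off the work surface, if the arm or the gripper's body presses on something with over 40 N, if the wrist force passes 120 N, or if a joint passes its speed limit or range.

## Working session

There is one attempt and no reset: what is moved stays moved. The work goes in short steps, Python scripts to look and compute and a tool call to move; the robot and the scene stay as the last step left them, time stands still between calls to the robot, and variables do not carry over. Pictures are saved under pics/ and viewed, at most 14 in all, crops included, and the job is handed in when it is done.

Besides the shell and the picture viewer there is one more tool, called after "Request:" as name([rows], argument=value, ...), one row to a line, values as JSON. step_arm: Moves the arm, as the interface text tells. Scaled input: -1 to 1 covers 60 cm each way for a shift and 60 degrees each way for a turn. Its arguments: {"type":"object","properties":{"moves":{"type":"array"},"hand":{"type":"number"}},"required":["moves"]}

```bash
mkdir -p pics
cat > h.py <<'E'
from station import *
import numpy as np, cv2
from scipy.spatial.transform import Rotation as R
def shot(cam,f): 
    p=camera_params(cam); im=snapshot(cam); cv2.imwrite(f,im[...,::-1]); return p,im
def rot(p):
    q=np.array(p["orientation"]); 
    return R.from_quat(np.r_[q[1:],q[0]]).as_matrix() if q.size==4 else q
def ray(p,uv):
    m=np.array(p["mtx"]); k=p["k1"]
    d=np.array([(uv[0]-m[0,2])/m[0,0],(uv[1]-m[1,2])/m[1,1]]); s=d.copy()
    for _ in range(20): s=d/(1+k*(s@s))
    return rot(p)@np.array([s[0],-s[1],-1])
def hit(p,uv,z):
    r=ray(p,uv); c=np.array(p["position"]); return c+r*(z-c[2])/r[2]
def proj(p,P):
    c=rot(p).T@(np.array(P,float)-np.array(p["position"])); s=np.array([c[0],-c[1]])/-c[2]; s=s*(1+p["k1"]*(s@s))
    m=np.array(p["mtx"]); return np.array([m[0,0]*s[0]+m[0,2],m[1,1]*s[1]+m[1,2]])
E
python3 - <<'E'
from h import *
s=observe(); print(s)
for c in ("scene","side","wrist"):
    p,im=shot(c,f"pics/{c}0.png"); print(c,p)
E
```

```text
{'time': 0.0, 'qpos': array([-0.09916178,  0.33389285,  0.03990346,  1.46626889, -0.01338058,
        1.34331969, -0.05849262]), 'joint_vel': array([ 0.00076542, -0.00048142, -0.00104065,  0.00042303, -0.00119843,
        0.00133894, -0.00108209]), 'joint_torque': array([ 4.63630895e-04, -6.58554840e+01,  1.36586554e+00, -4.05554795e+01,
        1.68904377e-02,  1.27170872e-02, -1.99809978e-05]), 'tool_pos': array([ 6.49556728e+02, -7.75508083e-02,  2.41434516e+02]), 'tool_rot': array([-5.22936615e-04,  7.07131888e-01,  7.07081208e-01, -6.20493409e-04]), 'contact_force': array([-0.54640185, -0.44227751, -0.27543125]), 'ft_torque': array([ 0.02686734, -0.02599791, -0.03216316]), 'finger_force': 0.0, 'grip_width': 85.17046756340041}
scene {'mtx': array([[456.76803871,   0.        , 324.67369202],
       [  0.        , 456.76803871, 196.73528766],
       [  0.        ,   0.        ,   1.        ]]), 'k1': -0.036349547387936554, 'position': array([1054.5910824 , -885.00122534,  427.96236452]), 'orientation': array([0.78820302, 0.50030332, 0.18032996, 0.30969935])}
side {'mtx': array([[404.38902239,   0.        , 322.09271005],
       [  0.        , 404.38902239, 196.88066954],
       [  0.        ,   0.        ,   1.        ]]), 'k1': 0.034156385119320266, 'position': array([  42.85115307, -427.94923201,  729.34558952]), 'orientation': array([ 0.72982414,  0.25072105, -0.20359494, -0.60253197])}
wrist {'mtx': array([[290.43559451,   0.        , 321.53605037],
       [  0.        , 290.43559451, 200.42075957],
       [  0.        ,   0.        ,   1.        ]]), 'k1': 0.004319426971360389, 'position': array([649.43996122,  75.86076489, 373.02909783]), 'orientation': array([ 9.88626854e-01, -1.50387024e-01,  6.45469527e-04,  5.20310947e-04])}
```

View pics/scene0.png

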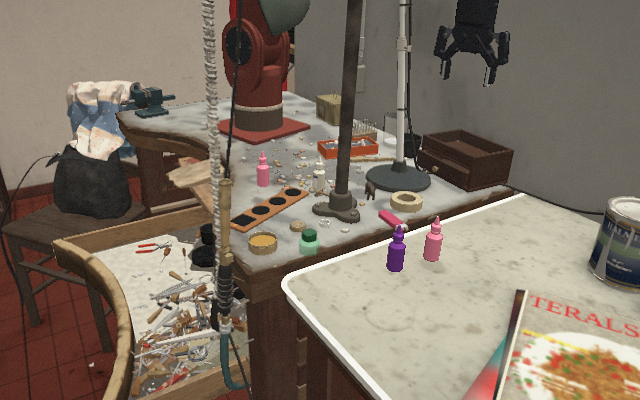

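View pics/side0.png

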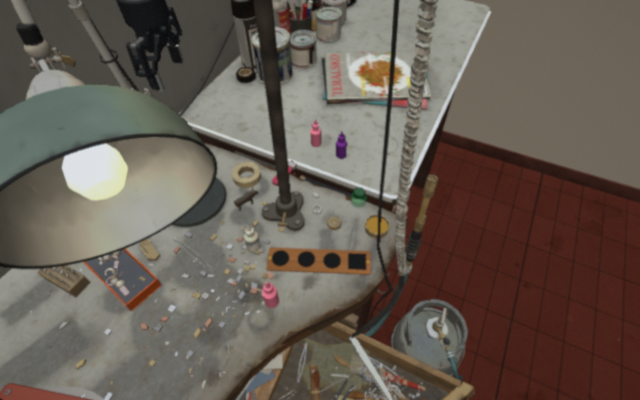

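View pics/wrist0.png

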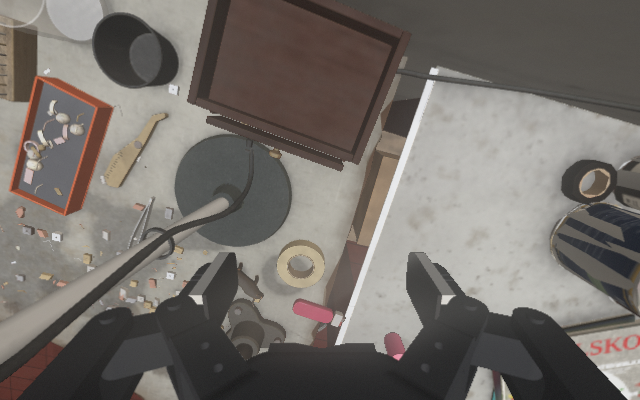

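Run:
```python
from h import *
a=cv2.imread("pics/side0.png"); b=cv2.imread("pics/scene0.png")
cv2.imwrite("pics/c1.png",cv2.resize(a[170:320,220:420],None,fx=4,fy=4,interpolation=cv2.INTER_CUBIC))
cv2.imwrite("pics/c2.png",cv2.resize(b[140:265,220:380],None,fx=4.5,fy=4.5,interpolation=cv2.INTER_CUBIC))
```

```text
(no output)
```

View pics/c1.png

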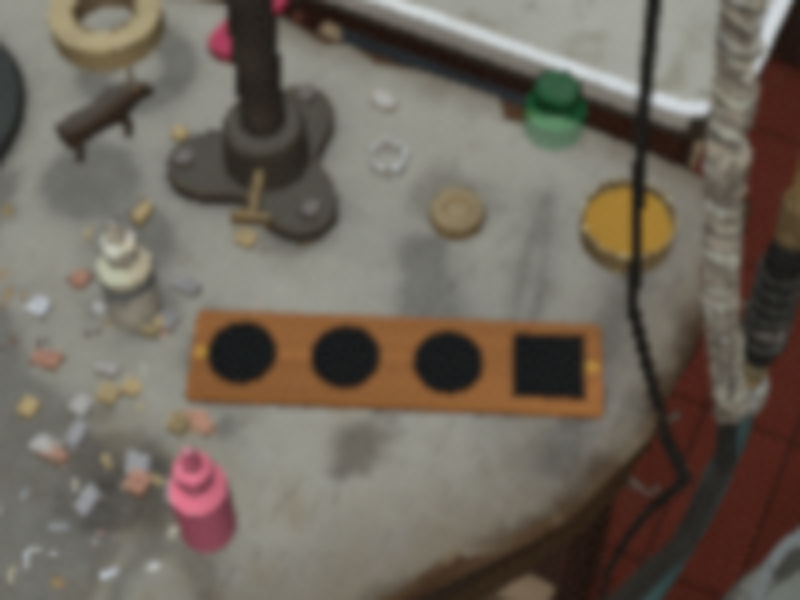

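View pics/c2.png

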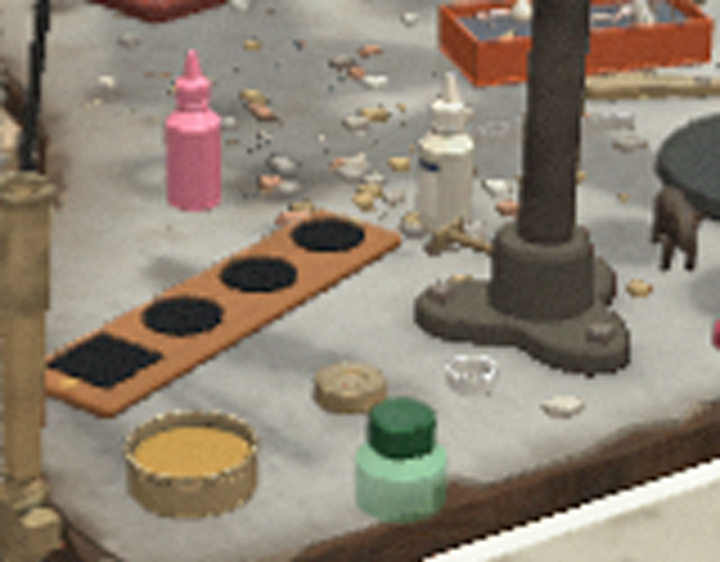

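The side crop shows the square pad at its right end (549,366), and three round pads to (242,352). The white dropper is at (127,280), with a dark stain on its lower half. The cap is at (457,210), the tin at (628,222) and the green bottle at (556,110). The dropper candidates in the scene crop are pink (193,150), white (445,170), and the pink and purple ones on the other bench. The white one is the only match, and both crops confirm it.

Run:
```python
from h import *
A=camera_params("side");B=camera_params("scene")
L={"d":((242,352),(328,235),10),"2":((345,356),(258,273),10),"1":((448,362),(183,315),10),"a":((549,366),(105,360),10),
"tin":((628,222),(192,452),18),"cap":((457,210),(350,383),9),"green":((558,86),(403,412),40),"drop":((118,228),(450,75),80)}
for k,(u,v,z) in L.items():
    u=np.array(u)/4+[220,170]; v=np.array(v)/4.5+[220,140]
    print(k,hit(A,u,z)[:2].round(1),hit(B,v,z)[:2].round(1))
w=camera_params("wrist");T=observe()
print(rot(w), T["tool_pos"],np.array(w["position"])-T["tool_pos"])
```

```text
d [ 419.4 -265.8] [ 419.8 -265.3]
2 [ 426.9 -317.2] [ 426.3 -316.4]
1 [ 433.3 -368.5] [ 433.7 -367.8]
a [ 440.6 -418.5] [ 441.7 -417.7]
tin [ 528.5 -447.6] [ 533.9 -449.6]
cap [ 525.1 -357. ] [ 527.4 -358.1]
green [ 594.6 -400. ] [ 596.2 -398.8]
drop [ 436.9 -206.1] [ 439.3 -202.9]
[[ 9.99998908e-01 -1.15851021e-03  9.17996539e-04]
 [ 8.33156804e-04  9.54771464e-01  2.97339465e-01]
 [-1.22094771e-03 -2.97338375e-01  9.54771386e-01]] [ 6.49660604e+02 -5.22687877e-02  2.41597350e+02] [ -0.18951073  75.91325806 131.5505255 ]
```

Run:
```python
from h import *
A=camera_params("side");B=camera_params("scene")
def tri(u,v):
    a,b=ray(A,u),ray(B,v);ca,cb=np.array(A["position"]),np.array(B["position"])
    t=np.linalg.lstsq(np.c_[a,-b],cb-ca,rcond=None)[0]; p,q=ca+a*t[0],cb+b*t[1]; return ((p+q)/2).round(),np.linalg.norm(p-q).round()
print("shade",tri((100,180),(285,15)),tri((215,165),(310,15)))
print("handle top,tip",tri((432,180),(224,180)),tri((418,250),(226,290)),)
print("tool tip in scene?",proj(B,[650,0,240]),proj(A,[650,0,240]))
# epipolar: rope & cable: for side pixel, find point whose scene column matches
for n,u,col in (("rope",(420,60),211),("rope",(405,190),218),("cable",(391,60),237),("cable",(383,180),234),("cable",(378,240),232)):
    r=ray(A,u);c=np.array(A["position"]);best=min((abs(proj(B,c+r*t)[0]-col),t) for t in np.linspace(200,1600,2000)/np.linalg.norm(r))
    P=c+r*best[1];print(n,P.round(),proj(B,P).round())
```

```text
shade (array([ 278., -133.,  365.]), np.float64(35.0)) (array([ 383., -204.,  345.]), np.float64(47.0))
handle top,tip (array([ 550., -531.,  161.]), np.float64(1.0)) (array([ 528., -538.,  -45.]), np.float64(15.0))
tool tip in scene? [465.81340904  84.58301343] [168.94290271  76.93224751]
rope [ 455. -458.  463.] [211. -51.]
rope [ 472. -479.  215.] [218. 125.]
cable [ 471. -426.  448.] [237. -39.]
cable [ 466. -441.  238.] [234. 105.]
cable [ 457. -451.   75.] [232. 197.]
```

Run:
```python
from h import *
b=cv2.imread("pics/scene0.png")
cv2.imwrite("pics/c3.png",cv2.resize(b[0:200,190:420],None,fx=3,fy=3,interpolation=cv2.INTER_CUBIC))
```

```text
(no output)
```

View pics/c3.png

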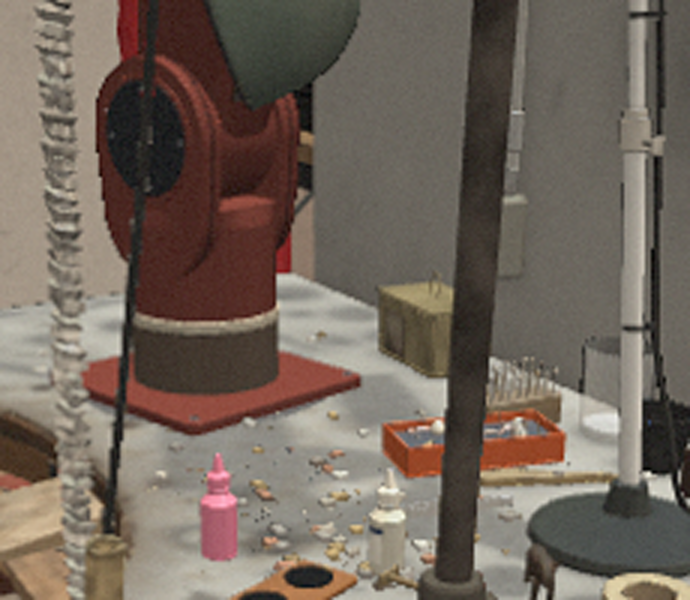

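Run:
```python
from h import *
A=camera_params("side");B=camera_params("scene")
n=np.cross(ray(B,(277,36)),ray(B,(258.5,0)));n/=np.linalg.norm(n);print("n",n)
cb,ca=np.array(B["position"]),np.array(A["position"])
for u in ((215,165),(205,200),(175,225),(130,243),(60,260),(0,268),(0,195),(60,145),(120,135),(180,140)):
    r=ray(A,u);t=((cb-ca)@n)/(r@n);P=ca+r*t;print(u,P.round(),proj(B,P).round())
for z in (150,250,350,450): print(z,proj(B,[0,0,z]))
```

```text
n [0.56043572 0.68802223 0.46101758]
(215, 165) [ 300. -263.  416.] [250. -17.]
(205, 200) [ 331. -213.  304.] [280.  43.]
(175, 225) [ 308. -168.  266.] [288.  58.]
(130, 243) [ 251. -148.  306.] [277.  36.]
(60, 260) [ 182. -146.  387.] [257.  -4.]
(0, 268) [ 143. -155.  446.] [242. -32.]
(0, 195) [ 145. -228.  552.] [212. -90.]
(60, 145) [ 168. -261.  575.] [ 204. -105.]
(120, 135) [ 196. -273.  558.] [208. -97.]
(180, 140) [ 241. -278.  512.] [221. -72.]
150 [257.35971256  79.56679812]
250 [256.12827966  44.46083358]
350 [254.85118406   7.16022308]
450 [253.53031352 -32.48151645]
```

Run:
```python
from h import *
b=cv2.imread("pics/side0.png")
cv2.imwrite("pics/c4.png",cv2.resize(b[0:300,0:300],None,fx=2,fy=2,interpolation=cv2.INTER_CUBIC))
```

```text
(no output)
```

View pics/c4.png

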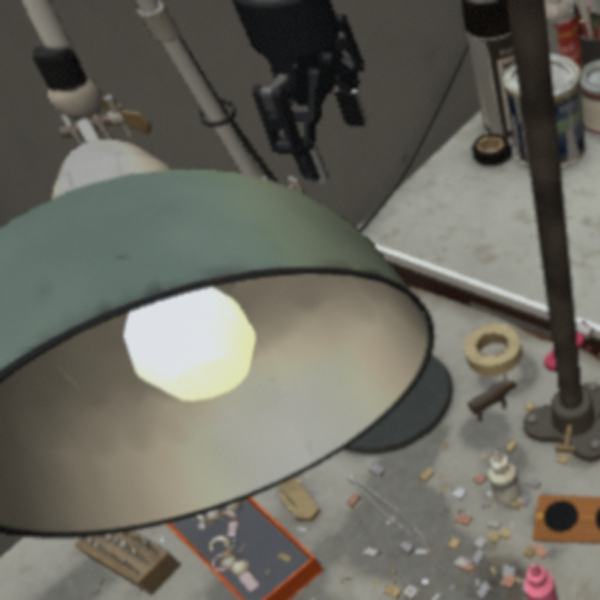

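Request:
step_arm([
  {"offset": [0,-0.07,0.01],"turn": 0},
  {"offset": [0,-0.14,0.02],"turn": 0},
  {"offset": [0,-0.21,0.03],"turn": 0},
  {"offset": [0,-0.22,0.03],"turn": 0},
  {"offset": [-0.06,-0.22,0.03],"turn": 0},
  {"offset": [-0.1,-0.22,0.03],"turn": 0},
], hand=1)

```text
time: 0.65
tool_pos: [588.3, -133.5, 258.6]
tool_rot: [-0.001, 0.708, 0.706, -0.001]
contact_force: [-0.3, 0.6, 0.6]
grip_width: 85.7
finger_force: 0.0
```

```bash
cat >> h.py <<'E'
def rec():
    import json
    s=observe()
    open("fk.txt","a").write(json.dumps([list(s["qpos"]),list(s["tool_pos"])])+"\n"); return s
E
python3 - <<'E'
from h import *
s=rec(); print(s)
E
```

```text
{'time': 0.65, 'qpos': array([ 0.06425   ,  0.23191312,  0.10160476,  1.56274879, -0.02332042,
        1.35117226,  0.16566689]), 'joint_vel': array([ 0.01422968, -0.60540741, -0.01655309,  0.71467224,  0.05652046,
       -0.13764428,  0.02840111]), 'joint_torque': array([ 5.86014669e-01, -5.06577730e+01,  2.05034763e+00, -4.28936827e+01,
       -3.69854725e-02, -1.78229227e-02,  3.33442620e-02]), 'tool_pos': array([ 588.32162651, -133.49521585,  258.56613047]), 'tool_rot': array([-0.00106756,  0.70803766,  0.706173  , -0.00110943]), 'contact_force': array([-0.30047036,  0.57779974,  0.60897318]), 'ft_torque': array([-0.00133025,  0.00248629, -0.02419297]), 'finger_force': 0.0, 'grip_width': 85.71382676647816}
```

Request:
step_arm([
  {"offset": [-0.06,-0.02,0],"turn": 0},
  {"offset": [-0.12,-0.045,0],"turn": 0},
  {"offset": [-0.15,-0.055,0],"turn": 0},
  {"offset": [-0.2,-0.09,0],"turn": 0},
  {"offset": [-0.23,-0.11,0],"turn": 0},
  {"offset": [-0.23,-0.11,0],"turn": 0},
])

```text
time: 1.15
tool_pos: [448.3, -201.4, 260.6]
tool_rot: [0.0, 0.709, 0.705, -0.0]
contact_force: [1.1, -0.6, 0.3]
grip_width: 85.7
finger_force: 0.0
```

Run:
```python
from h import *
s=rec(); print(s["qpos"].round(3),s["tool_pos"].round(1))
p,im=shot("wrist","pics/w1.png"); q,im2=shot("scene","pics/s1.png")
cv2.imwrite("pics/w1s.png",np.vstack([cv2.resize(im,(480,300)),cv2.resize(im2,(480,300))])[...,::-1])
for k,P in dict(d=(419.6,-265.5,10),drop=(438,-204.5,80)).items(): print(k,proj(p,P).round())
```

```text
[ 0.165 -0.005  0.166  1.819  0.002  1.327  0.325] [ 448.3 -201.4  260.6]
d [301. 215.]
drop [313. 185.]
```

View pics/w1s.png

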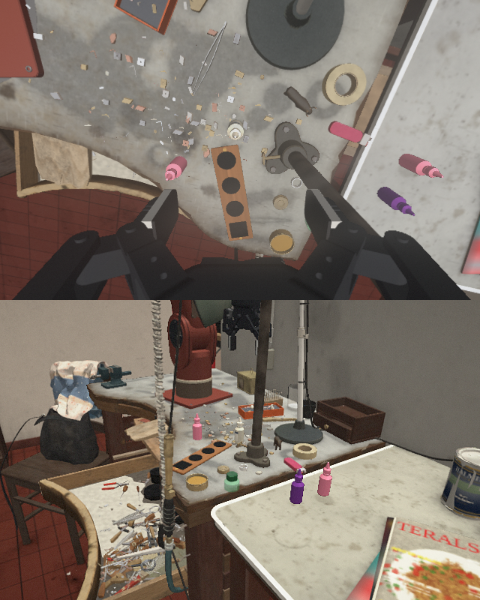

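Run:
```python
from h import *
im=cv2.imread("pics/w1.png")
cv2.imwrite("pics/c5.png",cv2.resize(im[140:350,260:420],None,fx=3.5,fy=2.8,interpolation=cv2.INTER_CUBIC))
```

```text
(no output)
```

View pics/c5.png

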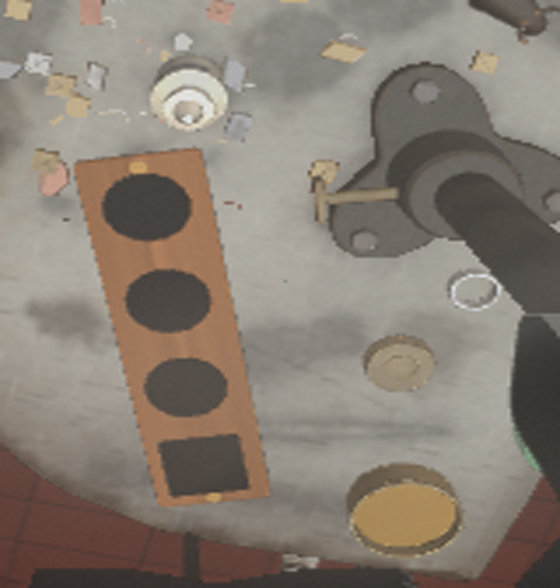

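Run:
```python
from h import *
p=camera_params("wrist");print(observe()["tool_pos"].round(1))
for k,u,z in (("tip",(314.3,180),80),("shoulder",(314,175),52),("d",(302,213.9),10),("2",(308,247.1),10),("1",(313.1,278.2),10),("a",(318.3,305.7),10),("cap",(374.3,269),9.5),("tin",(375.7,324.3),18)): print(k,hit(p,u,z)[:2].round(1))
```

```text
[ 451.7 -198.3  260.5]
tip [ 443.5 -195.9]
shoulder [ 442.5 -196.4]
d [ 424.2 -261. ]
2 [ 431.9 -312.1]
1 [ 438.8 -363.6]
a [ 446.4 -412.4]
cap [ 530.  -348.4]
tin [ 535.5 -440.5]
```

Request:
step_arm([
  {"offset": [-0.0225,-0.0067,-0.05],"turn": 0.1},
  {"offset": [-0.0225,-0.0067,-0.1],"turn": 0.133},
  {"offset": [-0.0225,-0.0067,-0.15],"turn": 0.133},
  {"offset": [-0.0225,-0.0067,-0.2],"turn": 0.133},
  {"offset": [-0.0225,-0.0067,-0.22],"turn": 0.133},
  {"offset": [-0.0225,-0.0067,-0.22],"turn": 0.133},
  {"offset": [-0.0225,-0.0067,-0.22],"turn": 0.133},
], hand=0.7)

```text
time: 1.83
tool_pos: [439.0, -201.2, 128.0]
tool_rot: [-0.001, 0.656, 0.755, -0.0]
contact_force: [0.2, -0.7, 0.3]
grip_width: 59.7
finger_force: 0.0
```

Run:
```python
from h import *
s=rec(); p,im=shot("wrist","pics/w2.png"); print(s["qpos"].round(3),s["tool_pos"].round(1),s["grip_width"],s["contact_force"].round(1))
for P in ((438.5,-202,80),(438.5,-202,52),(419.6,-265.5,10)): print(proj(p,P).round())
cv2.imwrite("pics/w2c.png",cv2.resize(im[80:330,180:480,::-1],None,fx=2,fy=2))
```

```text
[ 0.176  0.09   0.17   2.008 -0.018  1.047  0.495] [ 439.  -201.2  128. ] 59.71632947332335 [ 0.2 -0.7  0.3]
[321. 230.]
[321. 216.]
[293. 259.]
```

View pics/w2c.png

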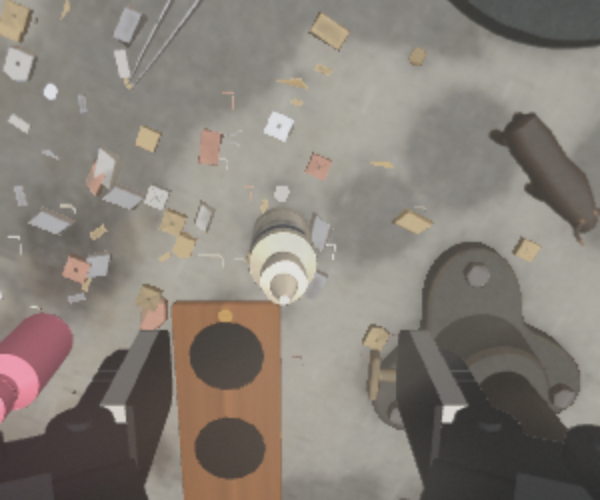

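The dropper tip is at crop (285,298), full-frame (322,229), against a prediction of (321,230). Pad d also matches, so I descend.

Request:
step_arm([
  {"offset": [0,0,-0.05],"turn": 0},
  {"offset": [0,0,-0.1],"turn": 0},
  {"offset": [0,0,-0.14],"turn": 0},
  {"offset": [0,0,-0.164],"turn": 0},
  {"offset": [0,0,-0.164],"turn": 0},
])

```text
time: 2.3
tool_pos: [438.7, -201.3, 28.8]
tool_rot: [-0.001, 0.656, 0.755, -0.0]
contact_force: [0.2, 0.8, -0.1]
grip_width: 59.5
finger_force: 0.0
```

Request:
step_arm([
  {"offset": [0,0,0],"turn": 0},
  {"offset": [0,0,0],"turn": 0},
  {"offset": [0,0,0],"turn": 0},
  {"offset": [0,0,0],"turn": 0},
  {"offset": [0,0,0],"turn": 0},
  {"offset": [0,0,0],"turn": 0},
], hand=0)

```text
time: 2.8
tool_pos: [439.7, -202.5, 31.8]
tool_rot: [0.001, 0.656, 0.755, 0.001]
contact_force: [-0.3, 0.2, 5.2]
grip_width: 25.0
finger_force: 58.6
```

Request:
step_arm([
  {"offset": [0,0,0.03],"turn": 0},
  {"offset": [0,0,0.05],"turn": 0},
  {"offset": [-0.01,-0.035,0.06],"turn": 0},
  {"offset": [-0.02,-0.07,0.06],"turn": 0},
  {"offset": [-0.0317,-0.1047,0.06],"turn": 0},
  {"offset": [-0.0317,-0.1047,0.06],"turn": 0},
  {"offset": [-0.0317,-0.1047,0.04],"turn": 0},
  {"offset": [-0.0317,-0.1047,0.026],"turn": 0},
  {"offset": [-0.0317,-0.1047,0.018],"turn": 0},
  {"offset": [-0.0317,-0.1047,0.018],"turn": 0},
  {"offset": [-0.0317,-0.1047,0.018],"turn": 0},
])

```text
time: 3.72
tool_pos: [419.7, -264.9, 41.5]
tool_rot: [0.0, 0.656, 0.755, 0.0]
contact_force: [-3.6, 1.1, 7.9]
grip_width: 24.8
finger_force: 60.0
```

Run:
```python
from h import *
s=rec(); p,im=shot("wrist","pics/w3.png"); print(s["qpos"].round(3),s["tool_pos"].round(1),s["grip_width"],s["contact_force"].round(1))
q,im2=shot("scene","pics/s3.png"); r,im3=shot("side","pics/sd3.png")
f=lambda a,x,y:cv2.resize(a[y:y+100,x:x+133],(400,300),interpolation=cv2.INTER_CUBIC)
cv2.imwrite("pics/w3c.png",np.vstack([np.hstack([f(im,240,160),f(im2,220,150)]),np.hstack([f(im3,230,190),f(im3,300,190)])])[...,::-1])
```

```text
[ 0.278  0.234  0.216  2.054 -0.066  0.859  0.671] [ 419.7 -264.9   41.5] 24.800124099253367 [-3.6  1.1  7.9]
```

View pics/w3c.png

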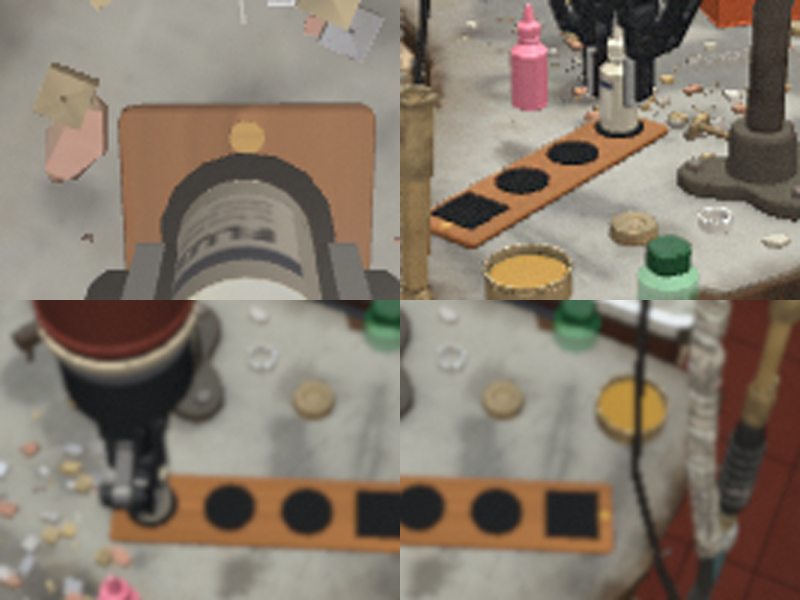

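The dropper stands in the middle of pad d, visible in the scene and wrist tiles, so I release, rise and go to a vantage over the other three.

Request:
step_arm([
  {"offset": [0,0,0],"turn": 0},
  {"offset": [0,0,0],"turn": 0},
  {"offset": [0,0,0],"turn": 0},
  {"offset": [0,0,0.02],"turn": 0},
  {"offset": [0,0,0.07],"turn": 0},
  {"offset": [0,0,0.13],"turn": 0},
  {"offset": [0,0,0.19],"turn": 0},
  {"offset": [0,0,0.22],"turn": 0},
  {"offset": [0.03,-0.06,0.24],"turn": 0},
  {"offset": [0.06,-0.12,0.26],"turn": 0},
  {"offset": [0.09,-0.17,0.275],"turn": 0},
  {"offset": [0.1,-0.208,0.275],"turn": 0},
  {"offset": [0.1,-0.208,0.275],"turn": 0},
  {"offset": [0.1,-0.208,0.275],"turn": 0},
  {"offset": [0.1,-0.208,0.275],"turn": 0},
], hand=0.65)

```text
time: 5.12
tool_pos: [479.3, -388.8, 205.1]
tool_rot: [-0.001, 0.656, 0.755, 0.0]
contact_force: [1.4, 0.3, -0.0]
grip_width: 55.7
finger_force: 0.0
```

Run:
```python
from h import *
s=rec(); p,im=shot("wrist","pics/w4.png"); print(s["qpos"].round(3),s["tool_pos"].round(1),s["grip_width"],s["contact_force"].round(1))
for n,P in dict(d=(420,-264.8,90),cap=(526.5,-356,10),tin=(531,-447,18),green=(595.5,-399.5,40),a=(441,-418,10)).items(): print(n,proj(p,P).round(1))
r,im3=shot("side","pics/sd4.png")
x0,y0=220,110
cv2.imwrite("pics/w4c.png",np.hstack([cv2.resize(im[110:310,220:460],(500,417)),np.vstack([cv2.resize(im3[:,180:500],(300,375)),np.zeros((42,300,3),np.uint8)])])[...,::-1])
```

```text
[ 0.367  0.293  0.298  1.611 -0.09   1.252  0.821] [ 479.3 -388.8  205.1] 55.700515045289414 [ 1.4  0.3 -0. ]
d [267.2  33.4]
cap [367.6 156.8]
tin [358.1 234. ]
green [427.2 209.8]
a [286.2 198.8]
```

View pics/w4c.png

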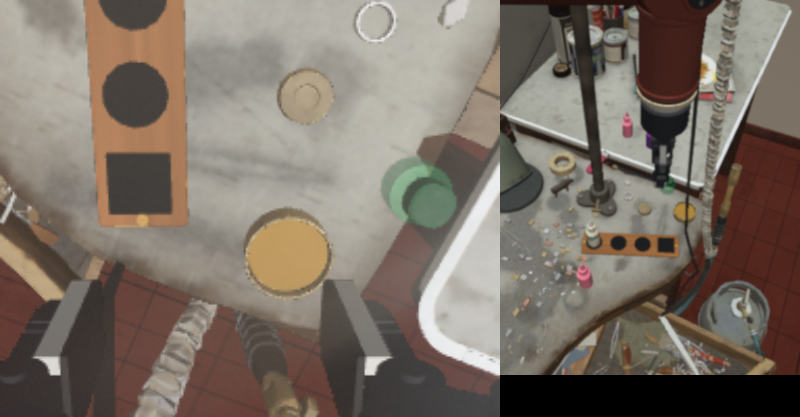

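Run:
```python
from h import *
p=camera_params("wrist");print(observe()["tool_pos"].round(1))
for k,u,z in (("cap",(366.9,156.3),9.5),("tin",(358.3,231.9),18),("green",(428.3,207.9),40),("a",(287.2,197.4),10),("1",(284.8,155.1),10)): print(k,hit(p,u,z)[:2].round(1))
f=lambda P:((proj(p,P)-[220,110])*2.083).round()
for n,P in dict(cable1=(466,-441,238),cable2=(457,-451,75),rope=(472,-479,215),handletop=(550,-531,161),hb=(528,-538,-45)).items(): print(n,f(P))
```

```text
[ 479.5 -388.3  205.5]
cap [ 526.1 -355.2]
tin [ 531.3 -444.1]
green [ 596.7 -396.8]
a [ 442.3 -415.9]
1 [ 434.3 -366.8]
cable1 [118. 606.]
cable2 [147. 295.]
rope [139. 632.]
handletop [340. 612.]
hb [250. 338.]
```

Run:
```python
from h import *
a=cv2.imread("pics/side0.png")[...,::-1];b=cv2.imread("pics/sd4.png")[...,::-1]
for r in (20,60,100,140,180,220): 
    print(r); print(a[r,374:402].sum(1)//3); print(b[r,374:402].sum(1)//3); print((b[r,374:402,0].astype(int)-b[r,374:402,2]))
s0=cv2.imread("pics/scene0.png");
for r in (10,60,110,150,175): print(r, s0[r,220:244].sum(1)//3)
```

```text
20
[140 140 139 140 140 141 143 144 144 145 144 144 144 145 144 144 144 137
 111  65  33  26  27  67 121 139 141 141]
[ 37  35  39  38  37  38  38  37  36  38  38  38  35  38  38  37  38  37
  37  35  34  34  33  35  35  45  88 135]
[34 36 36 36 36 37 35 37 38 38 37 37 38 37 38 37 36 36 36 36 33 30 32 31
 31 22 11 10]
60
[197 193 184 172 159 151 150 154 160 163 159 158 170 179 169 144  95  44
  26  35  89 163 203 211 208 203 195 185]
[ 42  41  40  41  42  41  41  41  39  41  39  39  37  38  36  36  39  37
  35  42 100 178 220 227 224 220 212 202]
[39 40 39 39 39 38 38 39 38 38 36 37 39 37 37 35 34 32 32 21  6  1 -1 -1
 -1  0  1  3]
100
[ 83  85  86  90  91  91  93  92  95  99 101 100  92  70  41  28  30  52
  79  88  87  84  84  84  87  86  86  83]
[ 47  52  54  58  60  59  57  51  45  41  42  59 100 137 137  99  54  57
  85  96  96  94  93  96  95  94  94  92]
[46 48 53 56 58 57 53 49 43 40 34 27 29 35 35 26 13 14 25 35 45 54 62 70
 75 75 77 80]
140
[160 160 159 156 154 156 159 158 153 129  79  38  30  57 106 146 154 150
 148 146 143 141 142 147 151 153 153 151]
[ 64 108 146 165 169
[... 664 characters left out ...]
11 104 105 120 128 130 130 129
 128 126 121 119 120 121 103  94  93  91]
[115 114 110  89  42   8  33  77 105 106  91  67  42  29  22  15  13  14
  14  16  17  16  14  12  14  16  17  17]
10 [146 144 150 145 145 146 146 149 153  42  47  55  54  58  66  63  28  44
  42  34  39  40  39  44]
60 [151 148 155 134  38  45  45  49  50  49  42  38  31  35  29  31  27  36
  52  56  27  26  32  38]
110 [183 179 175 171 168 163 158 154 155 157 119  38  34  37  44  46  52  47
  42  53  64  77  69  78]
150 [139 144 145 146 149 157 100  33  38  37 128 154 145 149 149 150 152 150
 151 153 146 151 152 149]
175 [128 116 107  92  59  35  40  61  59  42  81  95  99 101 107 121 133 141
 146 148 149 151 151 150]
```

Request:
step_arm([
  {"offset": [0.04,0,0],"turn": 0.11},
  {"offset": [0.08,0,0],"turn": 0.22},
  {"offset": [0.12,-0.005,0],"turn": 0.33},
  {"offset": [0.16,-0.01,0],"turn": 0.44},
  {"offset": [0.194,-0.0143,-0.04],"turn": 0.55},
  {"offset": [0.194,-0.0143,-0.08],"turn": 0.66},
  {"offset": [0.194,-0.0143,-0.14],"turn": 0.783},
  {"offset": [0.194,-0.0143,-0.2],"turn": 0.783},
  {"offset": [0.194,-0.0143,-0.2],"turn": 0.783},
  {"offset": [0.194,-0.0143,-0.2],"turn": 0.783},
])

```text
time: 6.05
tool_pos: [594.8, -396.6, 84.4]
tool_rot: [-0.002, 0.301, 0.954, 0.001]
contact_force: [1.1, -0.1, 1.7]
grip_width: 55.6
finger_force: 0.0
```

Run:
```python
from h import *
s=rec(); p,im=shot("wrist","pics/w5.png"); print(s["qpos"].round(3),s["tool_pos"].round(1),s["grip_width"],s["contact_force"].round(1),s["joint_torque"].round(1))
f=lambda P:((proj(p,P)-[200,60])*2).round()
print(f((596,-398.2,40)),f((596,-398.2,0)))
# green-cap centroid
h=cv2.cvtColor(im,cv2.COLOR_RGB2HSV); m=cv2.inRange(h,(45,60,20),(90,255,255)); n,l,st,c=cv2.connectedComponentsWithStats(m)
for i in np.argsort(-st[1:,4])[:3]+1: print(st[i],c[i].round(1))
d=im[60:340,200:500].copy(); cv2.imwrite("pics/w5c.png",cv2.resize(d,None,fx=2,fy=2)[...,::-1])
```

```text
[ 0.437  0.577  0.128  1.454 -0.078  1.12   1.537] [ 594.8 -396.6   84.4] 55.56122998348001 [ 1.1 -0.1  1.7] [  0.1 -74.2   3.8 -34.1   0.   -0.3   0.2]
[242. 349.] [242. 308.]
[303 210  42  33 333] [330.3 222. ]
[319 228   2   3   4] [319.5 229.2]
[300 233   2   2   3] [300.7 233.3]
```

View pics/w5c.png

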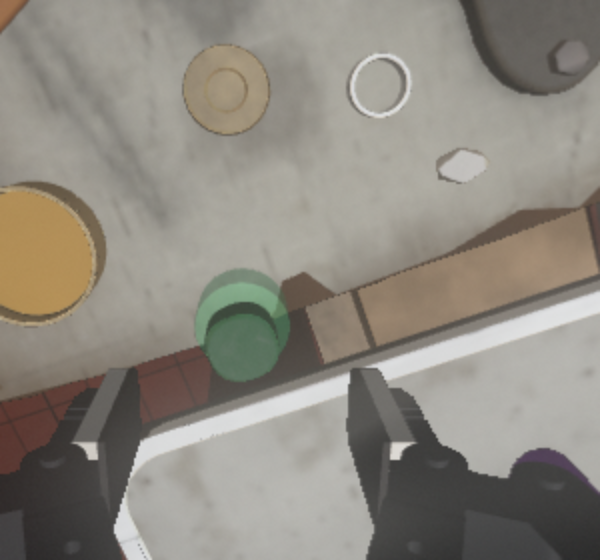

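The green cap sits at crop (242,346) against a prediction of (242,349). I turn 16° so the fingers line up with the bench edge, then descend.

Request:
step_arm([
  {"offset": [0,0,0],"turn": 0.11},
  {"offset": [0,0,-0.02],"turn": 0.22},
  {"offset": [0,0,-0.05],"turn": 0.27},
  {"offset": [0,0,-0.08],"turn": 0.27},
  {"offset": [0,0,-0.105],"turn": 0.27},
  {"offset": [0,0,-0.117],"turn": 0.27},
  {"offset": [0,0,-0.117],"turn": 0.27},
])

```text
time: 6.68
tool_pos: [595.7, -397.9, 15.3]
tool_rot: [-0.0, 0.164, 0.986, 0.0]
contact_force: [0.3, 0.1, -0.7]
grip_width: 55.7
finger_force: 0.0
```

Request:
step_arm([
  {"offset": [0,0,0],"turn": 0},
  {"offset": [0,0,0],"turn": 0},
  {"offset": [0,0,0],"turn": 0},
  {"offset": [0,0,0],"turn": 0},
  {"offset": [0,0,0],"turn": 0},
], hand=0)

```text
time: 7.1
tool_pos: [596.9, -398.9, 17.5]
tool_rot: [0.001, 0.164, 0.987, -0.001]
contact_force: [-0.7, 0.2, 7.4]
grip_width: 31.7
finger_force: 60.2
```

Request:
step_arm([
  {"offset": [0,0,0.05],"turn": 0},
  {"offset": [0,0,0.1],"turn": 0},
  {"offset": [-0.04,0,0.15],"turn": -0.1},
  {"offset": [-0.09,0.005,0.17],"turn": -0.2},
  {"offset": [-0.14,0.01,0.17],"turn": -0.31},
  {"offset": [-0.19,0.02,0.17],"turn": -0.42},
  {"offset": [-0.23,0.05,0.17],"turn": -0.53},
  {"offset": [-0.26,0.09,0.17],"turn": -0.64},
  {"offset": [-0.2817,0.12,0.17],"turn": -0.75},
  {"offset": [-0.2817,0.1365,0.17],"turn": -0.86},
  {"offset": [-0.2817,0.1365,0.17],"turn": -0.97},
  {"offset": [-0.2817,0.1365,0.13],"turn": -1},
  {"offset": [-0.2817,0.1365,0.09],"turn": -1},
  {"offset": [-0.2817,0.1365,0.06],"turn": -1},
  {"offset": [-0.2817,0.1365,0.04],"turn": -1},
  {"offset": [-0.2817,0.1365,0.028],"turn": -1},
  {"offset": [-0.2817,0.1365,0.0185],"turn": -1},
  {"offset": [-0.2817,0.1365,0.0185],"turn": -1},
  {"offset": [-0.2817,0.1365,0.0185],"turn": -1},
])

```text
time: 8.68
tool_pos: [427.6, -316.9, 27.6]
tool_rot: [0.001, 0.635, 0.772, 0.0]
contact_force: [0.6, -1.0, -0.8]
grip_width: 31.7
finger_force: 60.0
```

Request:
step_arm([
  {"offset": [0,0,0],"turn": 0},
  {"offset": [0,0,0],"turn": 0},
  {"offset": [0,0,0],"turn": 0},
  {"offset": [0,0,0],"turn": 0},
  {"offset": [0,0,0.03],"turn": 0},
  {"offset": [0,0,0.08],"turn": 0},
  {"offset": [0,0,0.13],"turn": 0},
  {"offset": [0.02,-0.05,0.17],"turn": 0},
  {"offset": [0.05,-0.1,0.2],"turn": 0},
  {"offset": [0.08,-0.11,0.22],"turn": 0},
  {"offset": [0.08,-0.11,0.22],"turn": 0},
  {"offset": [0.08,-0.11,0.22],"turn": 0},
], hand=0.7)

```text
time: 9.68
tool_pos: [475.6, -382.6, 158.8]
tool_rot: [0.0, 0.635, 0.773, 0.0]
contact_force: [-0.6, 0.1, -0.7]
grip_width: 59.6
finger_force: 0.0
```

```bash
cat >> h.py <<'E'
def blobs(im,lo,hi,k=2):
    h=cv2.cvtColor(im,cv2.COLOR_RGB2HSV); m=cv2.inRange(h,lo,hi); n,l,st,c=cv2.connectedComponentsWithStats(m)
    return [(st[i].tolist(),c[i].round(1)) for i in np.argsort(-st[1:,4])[:k]+1]
E
python3 - <<'E'
from h import *
s=rec(); p,im=shot("wrist","pics/w6.png"); q,i2=shot("scene","pics/s6.png"); r,i3=shot("side","pics/sd6.png")
print(s["tool_pos"].round(1))
for st,c in blobs(im,(12,110,100),(26,255,255)): print("tin wrist",st,c,hit(p,c,17)[:2].round(1))
print(proj(p,(531,-446.5,17)).round(1))
for n,cp,i in (("scene",q,i2),("side",r,i3)):
    print(n,"green dark cap pred", proj(cp,(427,-316.3,43)).round(1)); 
    for b in blobs(i,(65,70,20),(85,255,110),2): print(b)
    for b in blobs(i,(12,130,100),(26,255,255),1): print("tin",b,hit(cp,b[1],17)[:2].round(1))
E
```

```text
[ 475.6 -382.6  158.8]
tin wrist [257, 15, 59, 224, 6203] [287.  125.5] [ 432.3 -327.6]
tin wrist [340, 239, 39, 37, 1144] [360.2 257.1] [ 529.1 -445. ]
[361.6 258.7]
scene green dark cap pred [277.3 186.1]
([270, 198, 16, 7, 81], array([277.2, 200.6]))
([271, 183, 12, 8, 64], array([277. , 187.3]))
tin ([542, 349, 98, 51, 2588], array([595.4, 376.3])) [1043.1 -380.2]
side green dark cap pred [305.2 250.6]
([299, 245, 15, 21, 225], array([305.6, 255.2]))
tin ([267, 249, 103, 25, 1184], array([319.8, 262.2])) [ 421.3 -346.1]
```

Request:
step_arm([
  {"offset": [0.04,-0.02,0],"turn": -0.11},
  {"offset": [0.08,-0.05,0],"turn": -0.22},
  {"offset": [0.0925,-0.08,0],"turn": -0.33},
  {"offset": [0.0925,-0.106,0],"turn": -0.44},
  {"offset": [0.0925,-0.106,0],"turn": -0.55},
  {"offset": [0.0925,-0.106,-0.03],"turn": -0.66},
  {"offset": [0.0925,-0.106,-0.06],"turn": -0.77},
  {"offset": [0.0925,-0.106,-0.1],"turn": -0.88},
  {"offset": [0.0925,-0.106,-0.14],"turn": -0.99},
  {"offset": [0.0925,-0.106,-0.16],"turn": -1},
  {"offset": [0.0925,-0.106,-0.16],"turn": -1},
  {"offset": [0.0925,-0.106,-0.16],"turn": -1},
], hand=0.85)

```text
time: 10.83
tool_pos: [529.9, -445.5, 62.4]
tool_rot: [-0.001, 0.936, 0.353, -0.0]
contact_force: [-0.1, 0.2, 0.5]
grip_width: 72.4
finger_force: 0.0
```

Run:
```python
from h import *
s=rec(); p,im=shot("wrist","pics/w7.png"); q,i2=shot("scene","pics/s7.png")
print(s["qpos"].round(2),s["tool_pos"].round(1),s["grip_width"].round(1),s["contact_force"].round(1),s["joint_torque"].round(1))
for st,c in blobs(im,(12,110,100),(26,255,255)): print("tin wrist",st,c,hit(p,c,17)[:2].round(1))
print(proj(p,(530.5,-446,17)).round(1))
```

```text
Traceback (most recent call last):
AttributeError: 'float' object has no attribute 'round'
```

Run:
```python
from h import *
s=observe(); p,im=shot("wrist","pics/w7.png")
print(s["qpos"].round(2),s["tool_pos"].round(1),s["joint_torque"].round(1))
for st,c in blobs(im,(12,110,100),(26,255,255)): print("tin wrist",st,c,hit(p,c,17)[:2].round(1))
print(proj(p,(530.5,-446,17)).round(1))
```

```text
[ 0.33  0.58  0.43  1.55 -0.27  1.06 -0.03] [ 530.8 -446.6   64.2] [ -0.3 -72.3  10.5 -34.2   0.    0.    0. ]
tin wrist [0, 128, 230, 170, 8537] [107.8 215.5] [ 446.  -335.3]
tin wrist [289, 196, 67, 61, 3266] [321.8 225.9] [ 532.7 -445.1]
[320.6 229. ]
```

Request:
step_arm([
  {"offset": [0.002,0.0015,-0.03],"turn": 0},
  {"offset": [0.002,0.0015,-0.06],"turn": 0},
  {"offset": [0.002,0.0015,-0.077],"turn": 0},
  {"offset": [0.002,0.0015,-0.0835],"turn": 0},
  {"offset": [0.002,0.0015,-0.0835],"turn": 0},
  {"offset": [0.002,0.0015,-0.0835],"turn": 0},
])

```text
time: 11.48
tool_pos: [531.8, -445.5, 13.5]
tool_rot: [0.0, 0.936, 0.352, 0.0]
contact_force: [-0.3, -0.2, -0.3]
grip_width: 73.0
finger_force: 0.0
```

Request:
step_arm([
  {"offset": [0,0,0],"turn": 0},
  {"offset": [0,0,0],"turn": 0},
  {"offset": [0,0,0],"turn": 0},
  {"offset": [0,0,0],"turn": 0},
  {"offset": [0,0,0],"turn": 0},
], hand=0)

```text
time: 11.9
tool_pos: [532.3, -445.8, 14.2]
tool_rot: [0.001, 0.936, 0.352, 0.001]
contact_force: [-0.0, 0.5, 6.5]
grip_width: 47.8
finger_force: 61.9
```

Request:
step_arm([
  {"offset": [0,0,0.05],"turn": 0.05},
  {"offset": [0,0.01,0.1],"turn": 0.15},
  {"offset": [0,0.03,0.13],"turn": 0.25},
  {"offset": [-0.02,0.06,0.13],"turn": 0.36},
  {"offset": [-0.06,0.09,0.13],"turn": 0.47},
  {"offset": [-0.1,0.11,0.13],"turn": 0.58},
  {"offset": [-0.14,0.129,0.13],"turn": 0.69},
  {"offset": [-0.163,0.129,0.13],"turn": 0.8},
  {"offset": [-0.163,0.129,0.13],"turn": 0.91},
  {"offset": [-0.163,0.129,0.13],"turn": 0.97},
  {"offset": [-0.163,0.129,0.13],"turn": 0.97},
  {"offset": [-0.163,0.129,0.09],"turn": 0.97},
  {"offset": [-0.163,0.129,0.06],"turn": 0.97},
  {"offset": [-0.163,0.129,0.04],"turn": 0.97},
  {"offset": [-0.163,0.129,0.028],"turn": 0.97},
  {"offset": [-0.163,0.129,0.0185],"turn": 0.97},
  {"offset": [-0.163,0.129,0.0185],"turn": 0.97},
  {"offset": [-0.163,0.129,0.0185],"turn": 0.97},
])

```text
time: 13.4
tool_pos: [434.2, -368.1, 24.3]
tool_rot: [0.001, 0.647, 0.762, 0.0]
contact_force: [1.0, 0.7, -0.5]
grip_width: 47.5
finger_force: 62.5
```

Request:
step_arm([
  {"offset": [0,0,0],"turn": 0},
  {"offset": [0,0,0],"turn": 0},
  {"offset": [0,0,0],"turn": 0},
  {"offset": [0,0,0],"turn": 0},
  {"offset": [0,0,0.03],"turn": 0},
  {"offset": [0,0,0.08],"turn": 0},
  {"offset": [0,0,0.13],"turn": 0},
  {"offset": [0.05,-0.02,0.17],"turn": 0.1},
  {"offset": [0.1,-0.02,0.17],"turn": 0.2},
  {"offset": [0.13,-0.01,0.17],"turn": 0.3},
  {"offset": [0.14,0,0.17],"turn": 0.4},
  {"offset": [0.14,0,0.17],"turn": 0.5},
  {"offset": [0.14,0,0.17],"turn": 0.6},
  {"offset": [0.14,0,0.17],"turn": 0.6},
], hand=0.75)

```text
time: 14.57
tool_pos: [517.8, -367.5, 125.5]
tool_rot: [-0.0, 0.377, 0.926, 0.0]
contact_force: [-0.2, 0.4, 0.4]
grip_width: 63.9
finger_force: 0.0
```

Run:
```python
from h import *
s=rec(); p,im=shot("wrist","pics/w8.png"); q,i2=shot("scene","pics/s8.png"); r,i3=shot("side","pics/sd8.png")
print(s["tool_pos"].round(1),s["contact_force"].round(1))
for n,cp,i,b in (("scene",q,i2,(220,160,320,240)),("side",r,i3,(260,235,380,285)),("wrist",p,im,(0,0,640,400))):
    j=np.zeros_like(i); j[b[1]:b[3],b[0]:b[2]]=i[b[1]:b[3],b[0]:b[2]]
    print(n,proj(cp,(434,-367.5,27)).round(1)); 
    for st,c in blobs(j,(18,130,100),(26,255,255),2): print(st,c)
print("cap",proj(p,(526.3,-355.5,10)))
```

```text
[ 517.8 -367.5  125.5] [-0.2  0.4  0.4]
scene [260.6 202.3]
[248, 199, 23, 8, 122] [259.1 202.6]
[234, 224, 3, 2, 5] [234.8 224.4]
side [331.7 255.9]
[321, 247, 24, 20, 373] [332.6 256.2]
[269, 257, 3, 2, 6] [270.  257.5]
wrist [246.1 131.9]
[217, 103, 58, 58, 1821] [247.7 134.8]
[228, 116, 6, 5, 13] [230.1 118. ]
cap [338.16610225 197.115193  ]
```

Run:
```python
from h import *
p=camera_params("wrist"); im=cv2.imread("pics/w8.png"); g=cv2.cvtColor(im[150:250,290:390],cv2.COLOR_BGR2GRAY)
g=cv2.resize(g,None,fx=3,fy=3,interpolation=cv2.INTER_CUBIC)
c=cv2.HoughCircles(g,cv2.HOUGH_GRADIENT,1.5,60,param1=80,param2=25,minRadius=40,maxRadius=75)
for x in (c[0][:4] if c is not None else []): u=x[:2]/3+[290,150]; print(u,x[2]/3,hit(p,u,9)[:2].round(1))
print(observe()["tool_pos"].round(1))
```

```text
[337.75 197.25] 15.883334 [ 526.3 -356.4]
[ 517.5 -367.8  125.6]
```

Request:
step_arm([
  {"offset": [0.014,0.0193,-0.03],"turn": 0},
  {"offset": [0.014,0.0193,-0.09],"turn": 0},
  {"offset": [0.014,0.0193,-0.14],"turn": 0},
  {"offset": [0.014,0.0193,-0.17],"turn": 0},
  {"offset": [0.014,0.0193,-0.183],"turn": 0},
  {"offset": [0.014,0.0193,-0.189],"turn": 0},
  {"offset": [0.014,0.0193,-0.189],"turn": 0},
  {"offset": [0.014,0.0193,-0.189],"turn": 0},
], hand=0.6)

```text
time: 15.38
tool_pos: [526.9, -356.6, 13.6]
tool_rot: [0.001, 0.38, 0.925, -0.0]
contact_force: [0.8, 0.7, 0.8]
grip_width: 51.3
finger_force: 0.0
```

Request:
step_arm([
  {"offset": [0,0,0],"turn": 0},
  {"offset": [0,0,0],"turn": 0},
  {"offset": [0,0,0],"turn": 0},
  {"offset": [0,0,0],"turn": 0},
  {"offset": [0,0,0],"turn": 0},
], hand=0)

```text
time: 15.8
tool_pos: [527.0, -356.6, 14.0]
tool_rot: [0.001, 0.38, 0.925, -0.0]
contact_force: [-1.9, 1.2, 6.3]
grip_width: 25.6
finger_force: 58.6
```

Request:
step_arm([
  {"offset": [0,0,0.04],"turn": 0},
  {"offset": [0,0,0.09],"turn": -0.1},
  {"offset": [-0.04,-0.01,0.12],"turn": -0.21},
  {"offset": [-0.09,-0.03,0.12],"turn": -0.32},
  {"offset": [-0.13,-0.05,0.12],"turn": -0.43},
  {"offset": [-0.16,-0.06,0.12],"turn": -0.54},
  {"offset": [-0.169,-0.065,0.12],"turn": -0.617},
  {"offset": [-0.169,-0.065,0.12],"turn": -0.617},
  {"offset": [-0.169,-0.065,0.12],"turn": -0.617},
  {"offset": [-0.169,-0.065,0.12],"turn": -0.617},
])

```text
time: 16.63
tool_pos: [426.0, -394.5, 84.6]
tool_rot: [0.0, 0.652, 0.758, 0.0]
contact_force: [-0.1, 0.8, -0.7]
grip_width: 25.7
finger_force: 59.1
```

Run:
```python
from h import *
s=rec(); p,im=shot("wrist","pics/w9.png");q,i2=shot("scene","pics/s9.png"); r,i3=shot("side","pics/sd9.png")
print(s["qpos"].round(3),s["tool_pos"].round(1),s["grip_width"],s["contact_force"].round(1),s["joint_torque"].round(1),s["ft_torque"].round(2))
f=lambda a,x,y,w,h,W,H:cv2.resize(a[y:y+h,x:x+w],(W,H),interpolation=cv2.INTER_CUBIC)
cv2.imwrite("pics/m9.png",np.vstack([np.hstack([f(im,240,100,160,120,400,300),f(i2,200,0,160,220,400,300)]),np.hstack([f(i3,240,0,240,300,400,300),f(i3,240,190,160,120,400,300)])])[...,::-1])
```

```text
[ 0.429  0.333  0.288  1.827 -0.112  0.996  0.912] [ 426.  -394.5   84.6] 25.69713928694723 [-0.1  0.8 -0.7] [  0.8 -58.4   5.3 -34.7   0.1   0.   -0.1] [-0.02 -0.03  0.03]
```

Request:
step_arm([
  {"offset": [0.005,-0.008,0],"turn": 0},
  {"offset": [0.01,-0.016,0],"turn": 0},
  {"offset": [0.015,-0.024,0],"turn": 0},
  {"offset": [0.02,-0.03,0],"turn": 0},
])

```text
time: 17.12
tool_pos: [437.1, -413.9, 84.1]
tool_rot: [0.0, 0.654, 0.757, -0.0]
contact_force: [0.1, -0.3, -0.6]
grip_width: 25.5
finger_force: 59.1
```

Run:
```python
from h import *
s=rec(); print(s["qpos"].round(3),s["tool_pos"].round(1),s["contact_force"].round(1),s["joint_torque"].round(1))
```

```text
[ 0.446  0.374  0.291  1.774 -0.124  1.012  0.929] [ 437.1 -413.9   84.1] [ 0.1 -0.3 -0.6] [ -0.5 -62.    5.  -34.6   0.   -0.1  -0. ]
```

Request:
step_arm([
  {"offset": [0.006,-0.0035,-0.02],"turn": 0},
  {"offset": [0.006,-0.0035,-0.045],"turn": 0},
  {"offset": [0.006,-0.0035,-0.065],"turn": 0},
  {"offset": [0.006,-0.0035,-0.08],"turn": 0},
  {"offset": [0.006,-0.0035,-0.092],"turn": 0},
  {"offset": [0.006,-0.0035,-0.1015],"turn": 0},
  {"offset": [0.006,-0.0035,-0.1015],"turn": 0},
  {"offset": [0.006,-0.0035,-0.1015],"turn": 0},
])

```text
time: 17.78
tool_pos: [440.4, -415.3, 24.0]
tool_rot: [0.0, 0.654, 0.757, 0.0]
contact_force: [-2.8, 2.9, 7.6]
grip_width: 25.6
finger_force: 60.2
```

Request:
step_arm([
  {"offset": [0,0,0],"turn": 0},
  {"offset": [0,0,0],"turn": 0},
  {"offset": [0,0,0],"turn": 0},
  {"offset": [0,0,0.01],"turn": 0},
  {"offset": [0,0,0.04],"turn": 0},
  {"offset": [0,0,0.09],"turn": 0},
  {"offset": [-0.01,0.01,0.14],"turn": 0},
  {"offset": [-0.01,0.01,0.19],"turn": 0},
  {"offset": [-0.01,0.01,0.22],"turn": 0},
  {"offset": [-0.01,0.01,0.22],"turn": 0},
  {"offset": [-0.01,0.01,0.22],"turn": 0},
], hand=0.55)

```text
time: 18.7
tool_pos: [434.9, -409.6, 156.9]
tool_rot: [0.001, 0.654, 0.757, 0.0]
contact_force: [-1.1, 0.1, -0.1]
grip_width: 47.1
finger_force: 0.0
```

Run:
```python
from h import *
s=rec(); p,im=shot("wrist","pics/w10.png");q,i2=shot("scene","pics/s10.png"); r,i3=shot("side","pics/sd10.png")
print(s["tool_pos"].round(1),s["grip_width"],s["contact_force"].round(1))
P=dict(cap=(441.7,-417,20),tin=(434,-367.5,28),green=(427,-316.3,50),drop=(420,-264.8,90))
for k,v in P.items(): print(k,(proj(p,v)-[240,20])*[2,2],(proj(q,v)-[220,150])*4, (proj(r,v)-[265,225])*3.5)
f=lambda a,x,y,w,h,W,H:cv2.resize(a[y:y+h,x:x+w],(W,H),interpolation=cv2.INTER_CUBIC)
cv2.imwrite("pics/m10.png",np.hstack([f(im,240,20,200,280,400,560),np.vstack([f(i2,220,150,100,75,400,300),f(i3,265,225,114,74,400,260)])])[...,::-1])
```

```text
[ 434.9 -409.6  156.9] 47.07286475447612 [-1.1  0.1 -0.1]
cap [174.71558451 361.61099723] [ 93.39570753 260.82914776] [321.68219991 117.08997043]
tin [174.88302874 259.67663584] [162.25484603 207.28962346] [233.34318512 107.27696523]
green [178.37591945 131.22805526] [228.9410074  131.95864072] [140.28202642  83.04734583]
drop [185.62224211 -72.55381681] [291.85340376  28.70374214] [39.77432517 40.02465299]
```

View pics/m10.png

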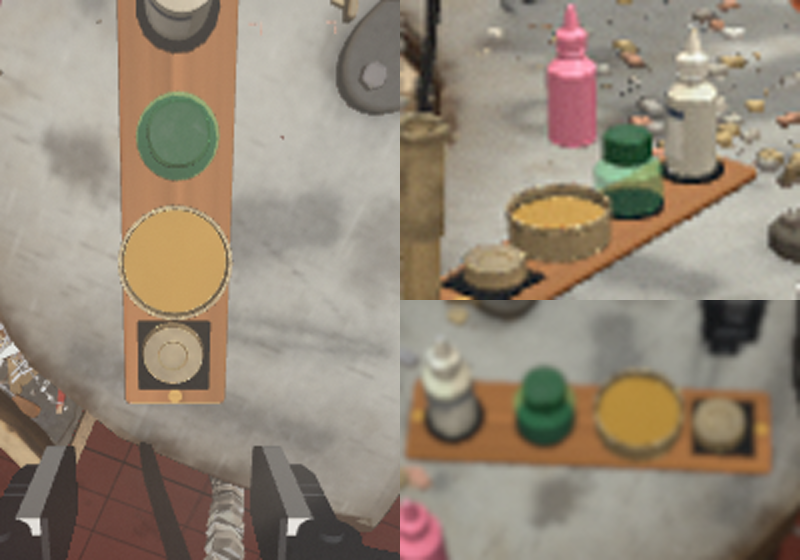

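All four stand centred in order, with the gripper clear of everything, so I hand in.

```bash
python3 -c "from station import *; print(job_done())"
```

```text
the job is handed in; nothing more can be done
None
```

The cap, tin, green bottle and dropper bottle stand upright in that order from the square pad, each centred on its pad to within a few millimetres in the last pictures. I handed the job in at about 19 s, and no verdict came back.

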